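Show the unphotographed ore pellet to the inspection camera

TASK

Two of the three pressed ore pellets in the slotted rack have been photographed and put back with the hollow metal back of their cup towards the rack's upright end plate; the third still turns its dark pressed face to that plate. Lift that one out by its rim, never touching a pressed face with the fingers, and hold it up to the inspection camera with its pressed face centred on and square to the lens, 12 cm in front of it. Leave the other pellets and everything else as they stand, do not knock the camera, and finish still holding the pellet there, motionless.

Things in the scene. Friction and masses are not known exactly. Their poses are not given: they have to be found in the camera images.
- rack: fixed rack: aluminium foot plate 215 x 84 mm, its top at 11 mm; on it a white rail 172 mm long, 30 wide, top at 45 mm. Four cross slots 11.5 mm wide at x = -60, -20, 20, 60 mm, slot floor at 30 mm. An upright round-topped end plate (66 mm wide, 80 high) at the +x end, x = 104 to 110 mm; the other end is open. Origin on the table under the rail's middle; x along the rail to the end plate, z up
- rack_plate (a point): middle of the inner side of the rack's upright end plate, 55 mm above the table; axes as the rack's
- pellet_a: pressed ore pellet in an aluminium cup: disc 50 mm across, 10 thick, 55 g, on edge in a slot, lowest 15 mm between the slot's walls. One side is the flat dark pressed face, the other the metal back with a hollow 3.5 mm deep. Origin at the disc's centre, at 55 mm height; x out of the pressed face, z up. The rim sticks out 10 mm beyond the rail each side: grip it from above across 50 mm, along y
- pellet_a_face: the pressed face of pellet_a, 41 mm across, 0.5 mm proud of the cup's rim; origin at the middle of its surface, 5 mm from the disc's centre, x pointing out of the face; axes as the pellet's
- pellet_b: pressed ore pellet in an aluminium cup: disc 50 mm across, 10 thick, 55 g, on edge in a slot, lowest 15 mm between the slot's walls. One side is the flat dark pressed face, the other the metal back with a hollow 3.5 mm deep. Origin at the disc's centre, at 55 mm height; x out of the pressed face, z up. The rim sticks out 10 mm beyond the rail each side: grip it from above across 50 mm, along y
- pellet_b_face: the pressed face of pellet_b, 41 mm across, 0.5 mm proud of the cup's rim; origin at the middle of its surface, 5 mm from the disc's centre, x pointing out of the face; axes as the pellet's
- pellet_c: pressed ore pellet in an aluminium cup: disc 50 mm across, 10 thick, 55 g, on edge in a slot, lowest 15 mm between the slot's walls. One side is the flat dark pressed face, the other the metal back with a hollow 3.5 mm deep. Origin at the disc's centre, at 55 mm height; x out of the pressed face, z up. The rim sticks out 10 mm beyond the rail each side: grip it from above across 50 mm, along y
- pellet_c_face: the pressed face of pellet_c, 41 mm across, 0.5 mm proud of the cup's rim; origin at the middle of its surface, 5 mm from the disc's centre, x pointing out of the face; axes as the pellet's
- camera_stand: fixed stand of the inspection camera: grey foot 95 x 110 mm, steel column 18 mm thick, 340 mm high, 30 mm behind the middle of the foot; clamp and fork at 290 mm height carry the camera head. Origin on the table, 5 mm in front of the middle of the foot; the camera looks towards the stand's -x, z up
- lens (a point): middle of the lens front. Head: black box 66 x 46 x 48 mm, ring light of 68 mm diameter round the lens; it is tilted down 6 to 34 degrees, differently each time, and stays so. Its stiff tilt axis lies 80 mm behind this point, 290 mm above the table. The camera looks along this point's -x (x points from the scene into the lens); y level
- focus (a point): the point in the air where the camera is sharp: on the optical axis, 120 mm in front of the lens; same axes as lens (x points at the lens)
- vial_1: bystander: glass sample vial with screw cap, 27 mm diameter, 70 mm high, standing loose beside the rack; origin under its middle
- vial_2: bystander: glass sample vial with screw cap, 27 mm diameter, 70 mm high, standing loose beside the rack; origin under its middle
Not all that is in view belongs to the job. Leave any red look-alike of the pellet_c alone. Leave any green look-alike of the pellet_b alone.

How it is judged:
On the way, in this order (a step that is already met when the one before it is completed fails the run):
1. the pellet that faced the end plate is held clear above the rack, the two others still stand in it with their hollow backs to the plate (((height (world z) of pellet_a above 0.09 m and contact force between the fingers and pellet_a above 1 N and distance of each of pellet_b, pellet_c from where it was at the start of the episode below 0.008 m and x of rack_plate in the frame of pellet_b_face below 0 m and angle between each of pellet_b, pellet_c's own z axis and vertical below 0.2 rad and x of rack_plate in the frame of pellet_c_face below 0 m) or (height (world z) of pellet_b above 0.09 m and contact force between the fingers and pellet_b above 1 N and distance of each of pellet_a, pellet_c from where it was at the start of the episode below 0.008 m and x of rack_plate in the frame of pellet_a_face below 0 m and angle between each of pellet_a, pellet_c's own z axis and vertical below 0.2 rad and x of rack_plate in the frame of pellet_c_face below 0 m) or (height (world z) of pellet_c above 0.09 m and contact force between the fingers and pellet_c above 1 N and distance of each of pellet_a, pellet_b from where it was at the start of the episode below 0.008 m and x of rack_plate in the frame of pellet_a_face below 0 m and angle between each of pellet_a, pellet_b's own z axis and vertical below 0.2 rad and x of rack_plate in the frame of pellet_b_face below 0 m))), for 0.2 s.
2. it is held still before the lens, pressed face to the lens, centred, square and in focus (((distance between pellet_a_face and focus below 0.014 m and angle between the x axis of pellet_a_face and the x axis of focus, either way round below 0.14 rad and x of lens in the frame of pellet_a_face above 0.05 m and contact force between the fingers and pellet_a above 1 N and linear speed of pellet_a below 0.02 m/s and angular speed of pellet_a below 0.2 rad/s and distance of each of pellet_b, pellet_c from where it was at the start of the episode below 0.008 m and x of rack_plate in the frame of pellet_b_face below 0 m and angle between each of pellet_b, pellet_c's own z axis and vertical below 0.2 rad and x of rack_plate in the frame of pellet_c_face below 0 m) or (distance between pellet_b_face and focus below 0.014 m and angle between the x axis of pellet_b_face and the x axis of focus, either way round below 0.14 rad and x of lens in the frame of pellet_b_face above 0.05 m and contact force between the fingers and pellet_b above 1 N and linear speed of pellet_b below 0.02 m/s and angular speed of pellet_b below 0.2 rad/s and distance of each of pellet_a, pellet_c from where it was at the start of the episode below 0.008 m and x of rack_plate in the frame of pellet_a_face below 0 m and angle between each of pellet_a, pellet_c's own z axis and vertical below 0.2 rad and x of rack_plate in the frame of pellet_c_face below 0 m) or (distance between pellet_c_face and focus below 0.014 m and angle between the x axis of pellet_c_face and the x axis of focus, either way round below 0.14 rad and x of lens in the frame of pellet_c_face above 0.05 m and contact force between the fingers and pellet_c above 1 N and linear speed of pellet_c below 0.02 m/s and angular speed of pellet_c below 0.2 rad/s and distance of each of pellet_a, pellet_b from where it was at the start of the episode below 0.008 m and x of rack_plate in the frame of pellet_a_face below 0 m and angle between each of pellet_a, pellet_b's own z axis and vertical below 0.2 rad and x of rack_plate in the frame of pellet_b_face below 0 m))), for 0.3 s.
At the end, for the whole second after the job is handed in: Held by the fingers alone, motionless: the pellet that faced the plate, middle of its pressed face within 14 mm of the point 120 mm before the lens, facing the lens, square within 8 degrees. The other two upright in their slots, within 8 mm of their start, hollow backs to the plate (((distance between pellet_a_face and focus below 0.014 m and angle between the x axis of pellet_a_face and the x axis of focus, either way round below 0.14 rad and x of lens in the frame of pellet_a_face above 0.05 m and contact force between the fingers and pellet_a above 1 N and linear speed of pellet_a below 0.02 m/s and angular speed of pellet_a below 0.2 rad/s and contact force between pellet_a and rack below 0.1 N and contact force between pellet_a and camera_stand below 0.1 N and distance of each of pellet_b, pellet_c from where it was at the start of the episode below 0.008 m and x of rack_plate in the frame of pellet_b_face below 0 m and angle between each of pellet_b, pellet_c's own z axis and vertical below 0.2 rad and x of rack_plate in the frame of pellet_c_face below 0 m) or (distance between pellet_b_face and focus below 0.014 m and angle between the x axis of pellet_b_face and the x axis of focus, either way round below 0.14 rad and x of lens in the frame of pellet_b_face above 0.05 m and contact force between the fingers and pellet_b above 1 N and linear speed of pellet_b below 0.02 m/s and angular speed of pellet_b below 0.2 rad/s and contact force between pellet_b and rack below 0.1 N and contact force between pellet_b and camera_stand below 0.1 N and distance of each of pellet_a, pellet_c from where it was at the start of the episode below 0.008 m and x of rack_plate in the frame of pellet_a_face below 0 m and angle between each of pellet_a, pellet_c's own z axis and vertical below 0.2 rad and x of rack_plate in the frame of pellet_c_face below 0 m) or (distance between pellet_c_face and focus below 0.014 m and angle between the x axis of pellet_c_face and the x axis of focus, either way round below 0.14 rad and x of lens in the frame of pellet_c_face above 0.05 m and contact force between the fingers and pellet_c above 1 N and linear speed of pellet_c below 0.02 m/s and angular speed of pellet_c below 0.2 rad/s and contact force between pellet_c and rack below 0.1 N and contact force between pellet_c and camera_stand below 0.1 N and distance of each of pellet_a, pellet_b from where it was at the start of the episode below 0.008 m and x of rack_plate in the frame of pellet_a_face below 0 m and angle between each of pellet_a, pellet_b's own z axis and vertical below 0.2 rad and x of rack_plate in the frame of pellet_b_face below 0 m))); the arm keeps its last pose, push and grip.
It fails at once if the fingers touch a pellet's pressed face (contact force between the fingers and pellet_a_face above 0.5 N or contact force between the fingers and pellet_b_face above 0.5 N or contact force between the fingers and pellet_c_face above 0.5 N).
It fails at once if the camera or its stand is knocked (over 3 N) (contact force between any of the arm, the fingers, pellet_a, pellet_b, pellet_c and camera_stand above 3 N).
It fails at once if a vial is moved by more than 20 mm (distance of any of vial_1, vial_2 from where it was at the start of the episode above 0.02 m).
It also fails if it takes over 35 s, if anything falls off the work surface, if the arm or the gripper's body presses on something with over 40 N, if the wrist force passes 120 N, or if a joint passes its speed limit or range.

ROBOT

A 6-joint arm with a two-finger parallel gripper is mounted at the origin on a cart in front of the work surface, level with it; the furniture and walls round the work are solid. World frame = base frame: x ahead of the robot, y to its left, z up, the work surface at z = 0. Lengths are in m, angles in rad, forces in N, time in s.
With the tool pointing down it reaches from about 0.3 to 0.875 m from the base axis. Payload 6.4 kg.
Tool frame: the origin (TCP) lies at the very end of the fingers, on their centre line; the grasp point (between the pads) lies tcp_to_grasp behind it (tcp_to_grasp is the distance from the TCP to the grasp point, in m); z points along the fingers, y is the direction in which the jaws open and shut (so a half turn about z gives the same grasp; the last joint's range is limited). The gripper opens to 85 mm and grips with 20 to 120 N. Pads are 22 mm wide; open, the fingers measure 114 mm over their backs; the gripper's body (76 mm by 85 mm) begins 54 mm behind the grasp point. The pads swing forward as they close: fully open they stand 13 mm farther back than shut.
Start: joints at [1.067, 0.181, 1.607, -0, 1.354, -0.206], TCP at [0.169, 0.55, 0.231] pointing down, gripper open.
Joint ranges: [-2.99, 2.99], [-0.89, 2.07], [0.3, 2.58], [-1.14, 4.28], [0, 2.63], [-3.12, 3.12]. Speed limits (rad/s): [2.57, 2.57, 3.01, 3.14, 3.14, 3.14].

INTERFACE

Orientations are given as a unit quaternion [w, x, y, z].
In Python, from bench import get_obs, camera, hand_in, tcp_to_grasp gives the robot as it stands.
- The arm moves only by the shell command python3 -m inch 'ROWS' [OPENING]. ROWS is JSON, a list of rows, each an object with "delta_pos": the shift along the tool's x, y, z in cm, a list of three; "rotation": the turn, a rotation vector about the tool's x, y, z in rad, a list of three. In form: [{"delta_pos": [x, y, z], "rotation": [rx, ry, rz]}, ...]. A call has 1 to 10 rows; each row shifts and turns the commanded pose from where the row before left it, along the tool's axes as they then stand; what a row does not reach is not made up. A row lasts 1/10 s, in which the tool goes at most 50 mm and 8.59 degrees, less where a joint would pass 70% of its speed; a pose out of reach is approached as far as the arm can. A call is refused whole if a number of a shift passes 5 or a number of a turn 0.15, either way. A call with a gripper value outside its range is refused whole. OPENING is the finger opening in cm, from 0 to 8.54, set as the call begins (- or left out, the last holds). The fingers move at their own pace and stop on an object; the grip force is fixed at half the most. Time passes only in rows, so rows that do not move let the fingers close. It gives the time, the measured TCP pose, the force and the opening at its end, in the units of the state.
- get_obs(): the state, without advancing time (a new reading comes with each control period).
- camera(name): name is "scene" or "top" or "wrist"; returns a dict with "color" (480x640x3 uint8, red, green, blue), "vfov" (degrees; the focal length in pixels is half the picture's height over the tangent of half this angle, whatever the lens; pixels are square), "cx", "cy" (the principal point, pixels), "eye" and "orientation" of the camera in the world; the wrist camera has in their place "T_tool_cam" (4x4, takes a point from camera to tool coordinates, whose origin is the TCP and whose axes are the flange's). Camera axes: x right, y down, z forward; pixel columns grow to the right and rows downward; lengths in m; the calibration is good to about 2 mm. The wrist camera is an equidistant fisheye: a pixel r from the principal point sees the ray r / f radians off the axis. A picture is of the moment at which its call begins: read the wrist's pose just before it. There is no depth.
- hand_in(): hands the job in, once; it reports no verdict.
The state is a dict: "time_s": time; "q": joint angles; "dq": joint speeds; "joint_efforts": joint torques, N m; "eef_pos": TCP position; "eef_rot": TCP orientation; "wrist_force": force on the tool from outside, world axes, zero at the start; "torque": the same for the moment, N m; "opening": opening from 0.0 (shut) to 1.0 (fully open).
Only numpy, scipy, OpenCV 4.12 (cv2) and the standard library are available. Lean on these libraries where they do the work, as an engineer would, in place of code of your own. Each camera call takes 0.05 s, during which the arm holds its last target.

## Working session

There is one attempt and no reset: what is moved stays moved. The work goes in short steps, Python scripts to look and compute and a shell command to move; the robot and the scene stay as the last step left them, time stands still between calls to the robot, and variables do not carry over. Pictures are saved under pics/ and viewed, and the job is handed in when it is done.

```bash
ls; mkdir -p pics; python3 - <<'E'
from bench import get_obs,camera,tcp_to_grasp
import cv2,json
print(tcp_to_grasp); o=get_obs(); print(o)
for n in ["scene","top","wrist"]:
    c=camera(n); cv2.imwrite(f"pics/{n}0.png",c["color"][:,:,::-1])
    print(n,{k:v for k,v in c.items() if k!="color"})
E
```

```text
pics
0.0187
{'time_s': 0.0, 'q': array([ 1.06675521e+00,  1.81583672e-01,  1.60800595e+00,  2.50641705e-05,
        1.35380425e+00, -2.06345547e-01]), 'dq': array([ 2.87668443e-04, -2.35369050e-04, -4.09836257e-04,  1.75928254e-04,
        1.33024084e-03, -3.32075023e-05]), 'joint_efforts': array([-1.04422863e-03, -4.44874370e+01, -3.51328182e+01, -4.41444172e-04,
        9.38254700e-03,  5.51962273e-06]), 'eef_pos': array([0.16838475, 0.54921211, 0.23036118]), 'eef_rot': array([-3.24677613e-04,  1.48301375e-01,  9.88941804e-01, -8.40135319e-04]), 'wrist_force': array([-0.46753154,  0.1254601 , -0.18543996]), 'torque': array([-0.01720283, -0.01530135, -0.02668887]), 'opening': 0.9996468050102659}
scene {'vfov': 44.45958762794281, 'cx': 308.1303194759986, 'cy': 243.15625050865543, 'eye': array([-0.45283393, -0.21788833,  0.67326521]), 'orientation': array([-0.40884193,  0.63322772, -0.5572792 ,  0.34829703])}
top {'vfov': 50.06156331749057, 'cx': 323.3724146055893, 'cy': 238.63114336052578, 'eye': array([ 0.41395424, -0.10697163,  1.00944521]), 'orientation': array([ 0.05911884, -0.7010659 ,  0.70837663, -0.05669309])}
wrist {'vfov': 65.70646984690485, 'cx': 324.11416951849594, 'cy': 243.22655110897608, 'T_tool_cam': array([[ 4.34852401e-04, -9.45148041e-01, -3.26641992e-01,
         8.61968430e-02],
       [ 9.99999697e-01,  6.21989059e-04, -4.68462342e-04,
        -2.66831518e-05],
       [ 6.45934010e-04, -3.26641689e-01,  9.45148025e-01,
        -1.42610043e-01],
       [ 0.00000000e+00,  0.00000000e+00,  0.00000000e+00,
         1.00000000e+00]])}
```

View pics/scene0.png

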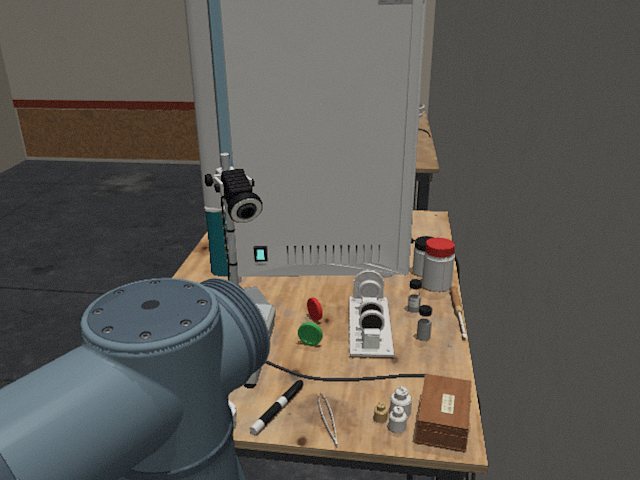

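View pics/top0.png

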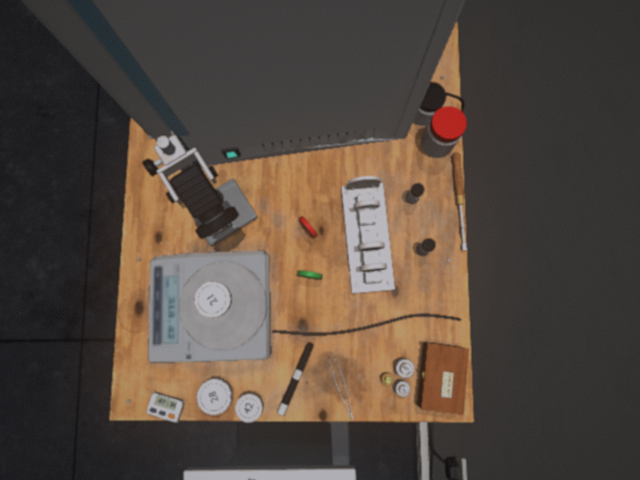

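View pics/wrist0.png

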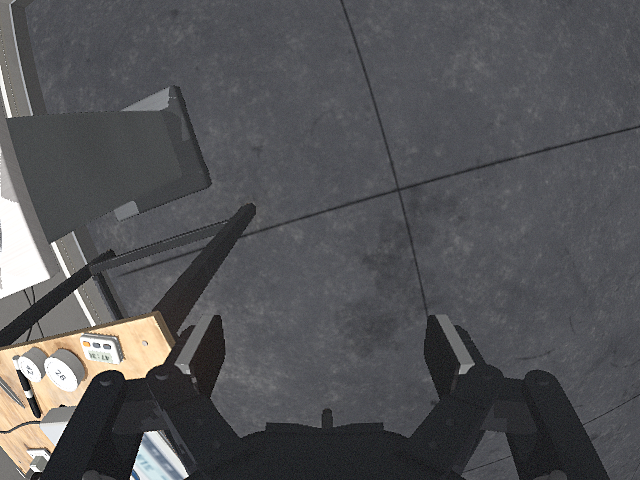

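```bash
python3 - <<'E'
import cv2
a=cv2.imread("pics/scene0.png"); b=cv2.imread("pics/top0.png")
cv2.imwrite("pics/s_rack.png",cv2.resize(a[255:365,335:445],(770,580)[:1]*1+(600,) if 0 else (600,600),interpolation=cv2.INTER_CUBIC))
cv2.imwrite("pics/t_rack.png",cv2.resize(b[165:305,325:445],None,fx=4.28,fy=4.28,interpolation=cv2.INTER_CUBIC)[:600])
cv2.imwrite("pics/t_cam.png",cv2.resize(b[120:260,130:270],(600,600),interpolation=cv2.INTER_CUBIC))
cv2.imwrite("pics/s_cam.png",cv2.resize(a[145:305,180:300],(450,600),interpolation=cv2.INTER_CUBIC))
E
```

```text
(no output)
```

View pics/s_rack.png

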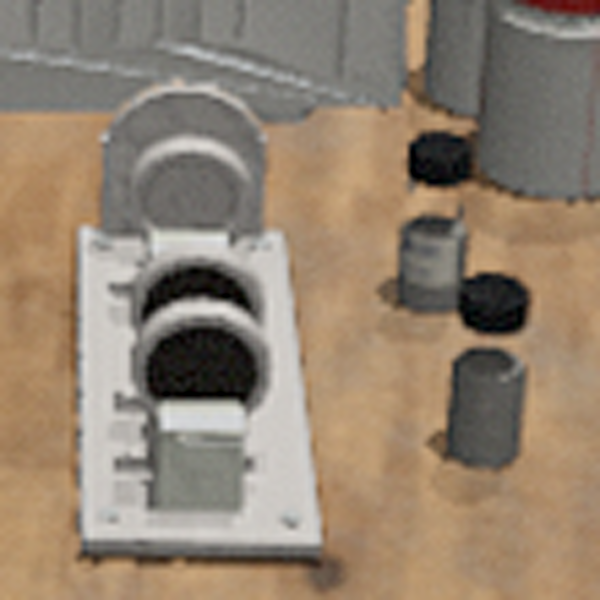

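View pics/t_rack.png

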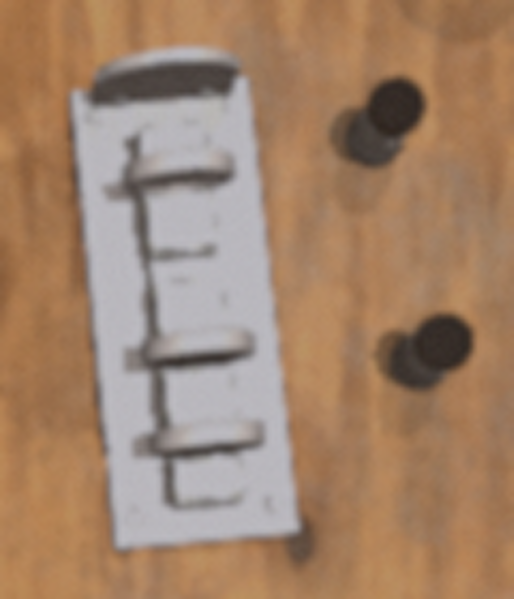

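View pics/t_cam.png

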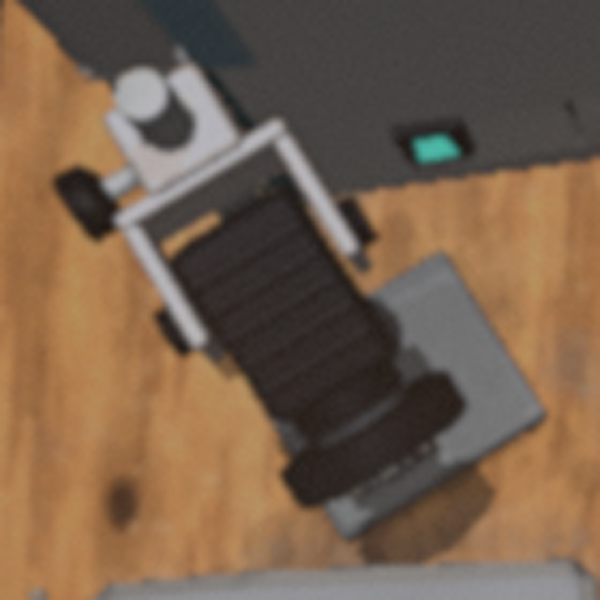

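View pics/s_cam.png

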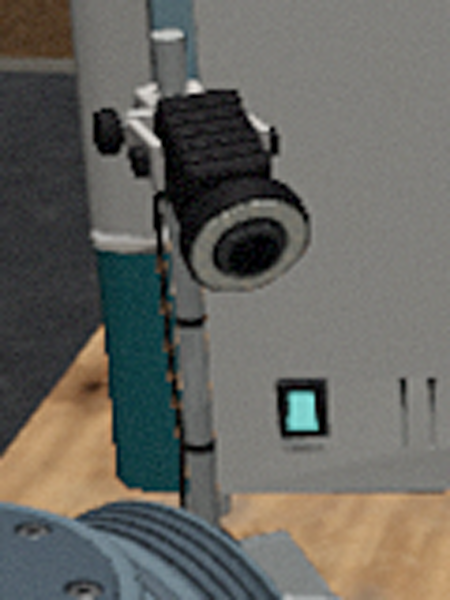

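```bash
cat > h.py <<'E'
import numpy as np,cv2
from scipy.spatial.transform import Rotation as R
from bench import get_obs,camera
def q2R(q): return R.from_quat([q[1],q[2],q[3],q[0]]).as_matrix()
def ray(c,uv,T=None):
    f=240/np.tan(np.radians(c["vfov"]/2)); d=np.array([uv[0]-c["cx"],uv[1]-c["cy"]],float)
    if T is None:
        v=np.array([d[0]/f,d[1]/f,1]); M=q2R(c["orientation"]); e=np.array(c["eye"])
    else:
        r=np.hypot(*d); th=r/f; v=np.array([*(np.sin(th)*d/max(r,1e-9)),np.cos(th)]); M=T[:3,:3]; e=T[:3,3]
    v=M@v; return e,v/np.linalg.norm(v)
def atz(c,uv,z,T=None):
    e,v=ray(c,uv,T); return e+v*(z-e[2])/v[2]
def wT(o,c):
    T=np.eye(4);T[:3,:3]=q2R(o["eef_rot"]);T[:3,3]=o["eef_pos"]; return T@c["T_tool_cam"]
def tri(rs):
    A=np.zeros((3,3));b=np.zeros(3)
    for e,v in rs:
        P=np.eye(3)-np.outer(v,v);A+=P;b+=P@e
    p=np.linalg.solve(A,b); return p,[np.linalg.norm((np.eye(3)-np.outer(v,v))@(p-e)) for e,v in rs]
def proj(c,p,T=None):
    f=240/np.tan(np.radians(c["vfov"]/2))
    if T is None: v=q2R(c["orientation"]).T@(np.array(p)-c["eye"]); return np.array([c["cx"]+f*v[0]/v[2],c["cy"]+f*v[1]/v[2]])
    v=T[:3,:3].T@(np.array(p)-T[:3,3]); s=np.hypot(v[0],v[1]); th=np.arctan2(s,v[2]); return np.array([c["cx"]+f*th*v[0]/s,c["cy"]+f*th*v[1]/s])
E
python3 - <<'E'
from h import *
c=camera("top"); im=c["color"]; hsv=cv2.cvtColor(im,cv2.COLOR_RGB2HSV)
m=((hsv[...,1]<45)&(hsv[...,2]>120)).astype(np.uint8)*255
roi=np.zeros_like(m); roi[168:300,335:402]=m[168:300,335:402]
roi=cv2.morphologyEx(roi,cv2.MORPH_CLOSE,np.ones((5,5)))
cn=max(cv2.findContours(roi,0,2)[0],key=cv2.contourArea)
r=cv2.minAreaRect(cn); print(r)
box=cv2.boxPoints(r); print(box)
for p in box: print(atz(c,p,0.011))
# bottom corners eyeballed
for p in [(117,548),(300,533),(73,92),(248,78)]:
    uv=(p[0]/4.28+325,p[1]/4.28+165); print(uv,atz(c,uv,0.011))
# stand foot corners
for p in [(437,255),(545,412),(350,538)]:
    uv=(p[0]/600*140+130,p[1]/600*140+120); print('foot',uv,atz(c,uv,0.012))
# ring light ends
for p in [(455,385),(295,485),(120,105),(340,200)]:
    uv=(p[0]/600*140+130,p[1]/600*140+120); print('ring',uv,atz(c,uv,0.26))
E
```

```text
((366.9390563964844, 233.95123291015625), (115.84268188476562, 44.06218338012695), 83.6598129272461)
[[338.6464  178.81708]
 [382.43906 173.95123]
 [395.23172 289.0854 ]
 [351.43906 293.95123]]
[ 0.70053668 -0.13624877  0.011     ]
[ 0.70965308 -0.22440247  0.011     ]
[ 0.47864714 -0.24252122  0.011     ]
[ 0.47013535 -0.15756452  0.011     ]
(352.33644859813086, 293.03738317757006) [ 0.47187799 -0.15933356  0.011     ]
(395.0934579439252, 289.5327102803738) [ 0.47778629 -0.24222532  0.011     ]
(342.05607476635515, 186.49532710280374) [ 0.68457205 -0.14283858  0.011     ]
(382.94392523364485, 183.22429906542055) [ 0.6904123  -0.22486017  0.011     ]
foot (231.96666666666667, 179.5) [0.70124133 0.07785109 0.012     ]
foot (257.1666666666667, 216.13333333333333) [0.62561526 0.02642637 0.012     ]
foot (211.66666666666669, 245.53333333333333) [0.5676108  0.11521109 0.012     ]
ring (236.16666666666666, 209.83333333333334) [0.58293614 0.0247325  0.26      ]
ring (198.83333333333331, 233.16666666666669) [0.54815304 0.07947912 0.26      ]
ring (158.0, 144.5) [0.68629725 0.14593158 0.26      ]
ring (209.33333333333331, 166.66666666666666) [0.65028596 0.06658398 0.26      ]
```

```bash
python3 - <<'E'
from h import *
ct=camera("top"); cs=camera("scene")
col=atz(ct,(163.1,142.2),0.34); print("column top",col)
p1=(375/600*140+130,435/600*140+120); p2=(250/3.75+180,247/3.75+145)
print("tri",tri([ray(ct,p1),ray(cs,p2)]))
for az in (32,33.5,35):
    a=np.radians(az); n=np.array([-np.sin(a),np.cos(a),0]); e,v=ray(cs,p2)
    L=e+v*((col-e)@n)/(v@n); print(az,L,"tilt",np.degrees(np.arcsin((0.29-L[2])/0.08)), (L-col)@[np.cos(a),np.sin(a),0])
a=ct["color"][165:260,140:290]; cv2.imwrite("pics/t_foot.png",cv2.resize(a,None,fx=5,fy=5,interpolation=cv2.INTER_CUBIC)[:,:,::-1])
# pellet rims from t_rack crop: ends of bright tops at z~.08
for n,pp in dict(far=[(133,168),(233,163)],mid=[(150,347),(255,340)],near=[(160,438),(265,432)]).items():
    q=[atz(ct,(u/4.28+325,v/4.28+165),0.06) for u,v in pp]; print(n,q,(q[0]+q[1])/2)
E
```

```text
column top [0.66042734 0.11210671 0.34      ]
tri (array([0.56692186, 0.05041258, 0.25497113]), [np.float64(0.0028479266350849917), np.float64(0.0028479266350849362)])
32 [0.55002874 0.043122   0.26163806] tilt 20.764288774848918 -0.13017964558126782
33.5 [0.56020387 0.04577024 0.25746166] tilt 23.99953800491382 -0.1201884838800324
35 [0.56893402 0.04804239 0.25387835] tilt 26.84128824716991 -0.11169272410859274
far [array([ 0.63634865, -0.16705532,  0.06      ]), array([ 0.63812756, -0.21132076,  0.06      ])] [ 0.63723811 -0.18918804  0.06      ]
mid [array([ 0.55623421, -0.17283674,  0.06      ]), array([ 0.55883429, -0.21871406,  0.06      ])] [ 0.55753425 -0.1957754   0.06      ]
near [array([ 0.51632068, -0.1763047 ,  0.06      ]), array([ 0.51845499, -0.22185798,  0.06      ])] [ 0.51738784 -0.19908134  0.06      ]
```

View pics/t_foot.png

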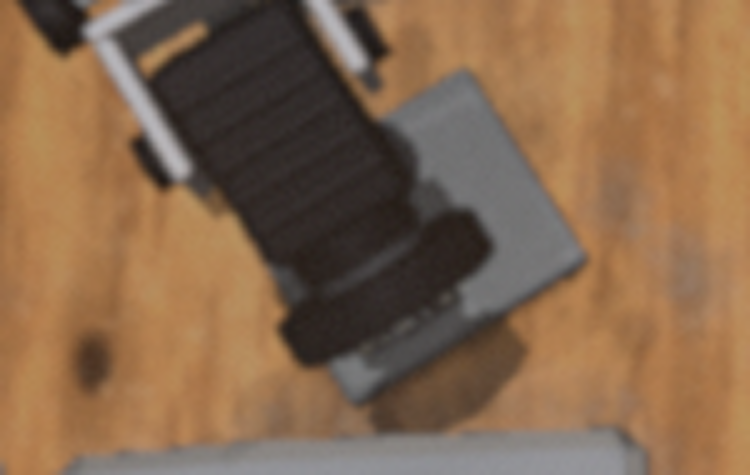

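```bash
python3 -m inch '[{"delta_pos":[0,0,0],"rotation":[0,0,-0.14]},{"delta_pos":[0,0,0],"rotation":[0,0,-0.148]},{"delta_pos":[0,0,0],"rotation":[0,0,-0.148]},{"delta_pos":[0,0,0],"rotation":[0,0,-0.148]},{"delta_pos":[0,0,0],"rotation":[0,0,-0.148]},{"delta_pos":[0,0,0],"rotation":[0,0,-0.148]},{"delta_pos":[0.7,-3.9,0],"rotation":[0,0,0]},{"delta_pos":[0.7,-3.9,0],"rotation":[0,0,0]}]'
```

```text
time_s: 1.1
eef_pos: [0.1998, 0.4763, 0.2309]
eef_rot: [-0.0, -0.288, 0.958, -0.0]
wrist_force: [0.6, -0.3, 1.1]
opening: 1.0
```

```bash
python3 -m inch '[{"delta_pos":[0.7,-4,0],"rotation":[0,0,0]},{"delta_pos":[0.7,-4,0],"rotation":[0,0,0]},{"delta_pos":[0.7,-4,0],"rotation":[0,0,0]},{"delta_pos":[0.7,-4,0],"rotation":[0,0,0]},{"delta_pos":[0.7,-4,0],"rotation":[0,0,0]},{"delta_pos":[0.7,-4,0],"rotation":[0,0,0]},{"delta_pos":[0.7,-4,0],"rotation":[0,0,0]},{"delta_pos":[0.7,-4,0],"rotation":[0,0,0]},{"delta_pos":[0.7,-4,0],"rotation":[0,0,0]},{"delta_pos":[0.7,-4,0],"rotation":[0,0,0]}]'; python3 -m inch '[{"delta_pos":[0.7,-4,0],"rotation":[0,0,0]},{"delta_pos":[0.7,-4,0],"rotation":[0,0,0]},{"delta_pos":[0.7,-4,0],"rotation":[0,0,0]},{"delta_pos":[0,0,0],"rotation":[0,-0.145,0]},{"delta_pos":[0,0,0],"rotation":[0,-0.145,0]},{"delta_pos":[0,0,0],"rotation":[0,-0.145,0]},{"delta_pos":[0,0,0],"rotation":[0,-0.145,0]},{"delta_pos":[0,0,0],"rotation":[0,-0.145,0]},{"delta_pos":[0,0,0],"rotation":[0,-0.145,0]},{"delta_pos":[0,0,0],"rotation":[0,0,0]}]'
python3 - <<'E'
from h import *
import pickle
o=get_obs(); c=camera("wrist"); pickle.dump((o,c),open("w1.pkl","wb")); print(o["eef_pos"],q2R(o["eef_rot"]),o["q"])
cv2.imwrite("pics/w1.png",c["color"][:,:,::-1]); print(proj(c,[.562,.047,.257],wT(o,c)))
E
```

```text
time_s: 2.1
eef_pos: [0.3618, 0.1027, 0.2316]
eef_rot: [0.001, -0.287, 0.958, -0.0]
wrist_force: [-0.3, 0.1, 0.1]
opening: 1.003
time_s: 3.1
eef_pos: [0.4217, 0.0401, 0.2641]
eef_rot: [0.384, -0.237, 0.886, 0.108]
wrist_force: [-0.5, 0.2, -0.2]
opening: 0.999
[0.42168482 0.04009557 0.26414132] [[-0.59357462 -0.50246524  0.62864764]
 [-0.33597591  0.86453181  0.37377124]
 [-0.73129294  0.01065066 -0.68198035]] [-0.86866779 -0.73631291  2.44711105  0.83093692  1.35448122 -3.11746801]
[240.32253895 343.26233436]
```

View pics/w1.png

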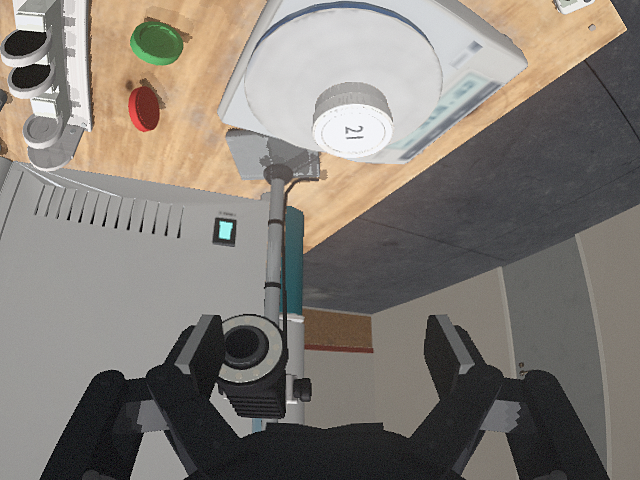

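```bash
python3 - <<'E'
from h import *
import pickle
o,c=pickle.load(open("w1.pkl","rb"))
cv2.imwrite("pics/w1_lens.png",cv2.resize(c["color"][300:425,190:320],None,fx=5,fy=4.8,interpolation=cv2.INTER_CUBIC)[:600,:,::-1])
cv2.imwrite("pics/w1_rack.png",cv2.resize(c["color"][0:175,0:120],None,fx=3.4*1.5,fy=3.4,interpolation=cv2.INTER_CUBIC)[:,:,::-1])
def Rz(a):return R.from_euler('z',a).as_matrix()
def Ry(a):return R.from_euler('y',a).as_matrix()
for q,Rt in [(np.array([1.06675521,.181583672,1.60800595,0,1.35380425,-.206345547]),q2R([-3.24e-4,.1483,.98894,-.00084])),(o["q"],q2R(o["eef_rot"]))]:
    for s4 in (1,-1):
        M=Rz(q[0])@Ry(q[1]+q[2])@Rz(s4*q[3])@Ry(q[4])@Rz(q[5]); print(np.round(M.T@Rt,3))
E
```

```text
[[-0. -1. -0.]
 [ 1. -0.  0.]
 [-0. -0.  1.]]
[[-0. -1. -0.]
 [ 1. -0.  0.]
 [-0. -0.  1.]]
[[ 0. -1. -0.]
 [ 1.  0. -0.]
 [ 0. -0.  1.]]
[[-0.239 -0.949  0.205]
 [-0.09  -0.189 -0.978]
 [ 0.967 -0.252 -0.041]]
```

View pics/w1_lens.png

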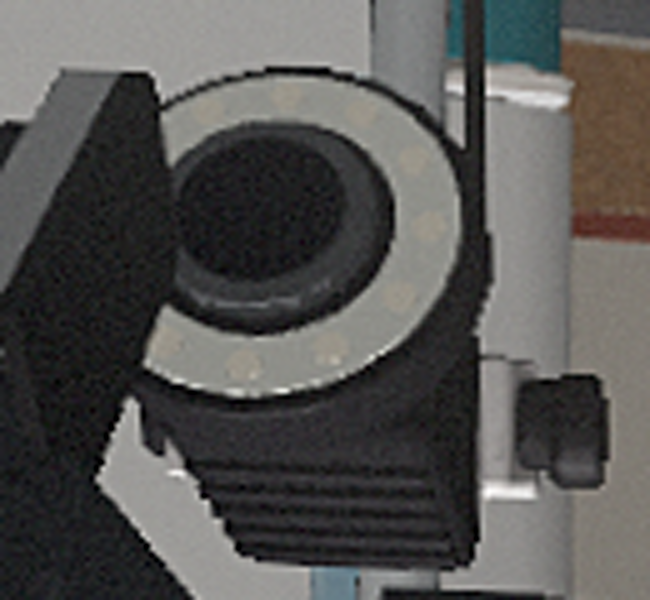

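View pics/w1_rack.png

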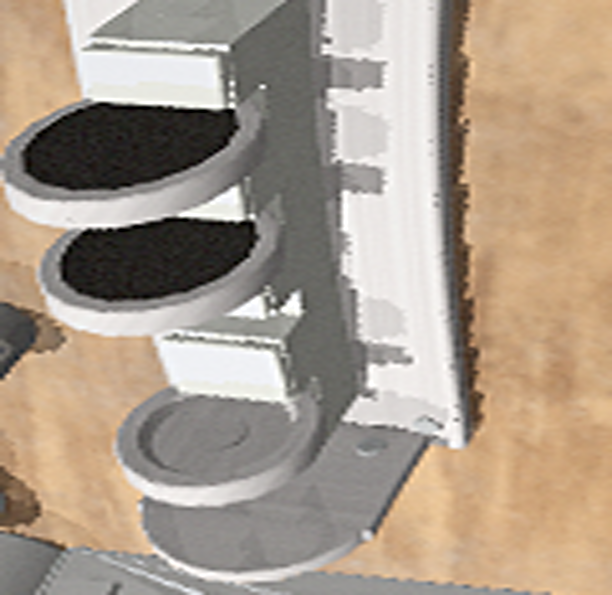

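```bash
python3 - <<'E'
from h import *
import pickle
o,c=pickle.load(open("w1.pkl","rb")); cs=camera("scene"); ct=camera("top"); T=wT(o,c)
cv2.imwrite("pics/s1.png",cs["color"][:,:,::-1])
r=[ray(c,(241.6,343.1),T),ray(cs,(246.7,210.9))]
L,e=tri(r); print(L,e,"tilt",np.degrees(np.arcsin((.29-L[2])/.08)))
# foot corners from w1: view with z ~0.012 ; project top-estimates for check
for p in [(0.7012,.0779,.012),(.6256,.0264,.012),(.5676,.1152,.012),(.6604,.1121,.34),(.6372,-.1892,.055),(.5575,-.1958,.055),(.5174,-.199,.055)]: print(proj(c,p,T))
col=np.array([.6604,.1121]); d=col-L[:2]; print("az col-lens",np.degrees(np.arctan2(d[1],d[0])),np.hypot(*d))
# foot corners refined from t_foot (x5)
P=[atz(ct,(u/5+140,v/5+165),.01)[:2] for u,v in [(467,70),(585,257),(355,400)]]
for a,b in ((0,1),(2,1)):
    d=P[a]-P[b]; print(np.hypot(*d),np.degrees(np.arctan2(d[1],d[0])))
mid=(P[0]+P[2])/2; print("foot mid",mid)
E
```

```text
[0.55965867 0.04643225 0.25733192] [np.float64(0.0008576533871822744), np.float64(0.0008576533871822233)] tilt 24.101292511983488
[243.63911822 178.70806921]
[224.75611771 136.92678875]
[313.29931707 130.57598127]
[269.04221366 434.75111484]
[ 41.37982699 128.961295  ]
[29.30740041 77.52574391]
[23.55389936 45.5837692 ]
az col-lens 33.09812233173757 0.12025418595941281
0.09118767904945346 32.01144067169386
0.10625038786909931 122.12917187206608
foot mid [0.63590975 0.09617704]
```

```bash
cat > fk.py <<'E'
from h import *
from scipy.optimize import least_squares
def Rz(a):return R.from_euler('z',a).as_matrix()
def Ry(a):return R.from_euler('y',a).as_matrix()
def fk(q,w):
    d,z0,L1,L2,a,Lt=w
    M=Rz(q[0])@Ry(q[1]+q[2]); Rt=M@Rz(q[3])@Ry(q[4])@Rz(q[5]+np.pi/2)
    p=Rz(q[0])@(np.array([0,d,z0])+Ry(q[1])@[0,0,L1])+M@np.array([a,0,L2])+Rt[:,2]*Lt
    return p,Rt
E
python3 - <<'E'
from fk import *
import pickle
o,c=pickle.load(open("w1.pkl","rb"))
D=[(np.array([1.06675521,.181583672,1.60800595,0,1.35380425,-.206345547]),np.array([0.16838475,0.54921211,0.23036118])),(o["q"],o["eef_pos"])]
s=least_squares(lambda w:np.concatenate([fk(q,w)[0]-p for q,p in D]),[.1,.15,.45,.4,0,.25]); print(s.x,s.cost)
s=least_squares(lambda w:np.concatenate([fk(q,[*w[:4],0,w[4]])[0]-p for q,p in D]),[.1,.15,.45,.4,.25]); print(s.x,s.cost)
E
```

```text
[0.11780781 0.31325655 0.43818481 0.51447063 0.08535536 0.31888918] 5.370967341524502e-19
[0.11809451 0.23221658 0.43047425 0.49708645 0.31809427] 6.607223990419761e-07
```

```bash
cat >> fk.py <<'E'
W=[0.11809451,0.23221658,0.43047425,0.49708645,0,0.31809427]
LO=np.array([-2.99,-.89,.3,-1.14,0,-3.12]);HI=np.array([2.99,2.07,2.58,4.28,2.63,3.12])
def ik(p,Rt,q0):
    f=lambda q:np.concatenate([10*(fk(q,W)[0]-p),R.from_matrix(fk(q,W)[1].T@Rt).as_rotvec()])
    s=least_squares(f,np.clip(q0,LO+.01,HI-.01),bounds=(LO,HI)); return s.x,s.cost
def down(az):  # tool x azimuth
    a=np.radians(az); x=np.array([np.cos(a),np.sin(a),0]); z=np.array([0,0,-1.]); return np.c_[x,np.cross(z,x),z]
AZ=np.radians(33);TI=np.radians(24.1)
XL=np.array([np.cos(TI)*np.cos(AZ),np.cos(TI)*np.sin(AZ),np.sin(TI)]); LENS=np.array([.5597,.0464,.2573]); FOC=LENS-.12*XL
def hold(flip=False):
    x=-XL;y=np.array([-np.sin(AZ),np.cos(AZ),0]);
    if flip:x,y=-x,-y
    return np.c_[x,y,np.cross(x,y)]
E
python3 - <<'E'
from fk import *
o=get_obs(); g=.0187
for fl in (0,1):
    Rh=hold(fl); disc=FOC-.005*XL; tcp=disc+Rh[:,2]*g; print("hold",fl,tcp,Rh.round(3).tolist())
    q0=o["q"]+[0.2,0,0,0,0,.4] if not fl else np.array([-.3,-.5,2.2,.4,1.3,.5])
    print(ik(tcp,Rh,q0))
    Rg=down(184.5 if not fl else 4.5)
    for z in (.036,.2): print("grasp",ik(np.array([.638,-.189,z]),Rg,np.array([-.47,.4,1.6,0,1.1,-2.1 if not fl else 1.0])))
E
```

```text
hold 0 [ 0.47040801 -0.0115869   0.18918869] [[-0.766, -0.545, 0.342], [-0.497, 0.839, 0.222], [-0.408, 0.0, -0.913]]
(array([-0.54813086, -0.27471761,  2.18812041,  0.43116192,  1.0783233 ,
       -2.87251866]), np.float64(2.740848330683196e-30))
grasp (array([-4.66424646e-01,  5.44720531e-01,  1.54445978e+00,  6.18972260e-14,
        1.05241234e+00, -2.11576079e+00]), np.float64(9.127047828220997e-25))
grasp (array([-4.66424647e-01,  4.05952019e-01,  1.38717757e+00,  4.51849507e-10,
        1.34846306e+00, -2.11576079e+00]), np.float64(1.3058838854544396e-17))
hold 1 [ 0.47040801 -0.0115869   0.18918869] [[0.766, 0.545, 0.342], [0.497, -0.839, 0.222], [0.408, -0.0, -0.913]]
(array([-0.54813086, -0.27471761,  2.18812041,  0.43116192,  1.0783233 ,
        0.26907399]), np.float64(1.8329987867344113e-29))
grasp (array([-4.66424646e-01,  5.44720531e-01,  1.54445978e+00,  6.40945214e-14,
        1.05241234e+00,  1.02583186e+00]), np.float64(9.61381682280055e-25))
grasp (array([-4.66424647e-01,  4.05952019e-01,  1.38717757e+00,  4.47804354e-10,
        1.34846306e+00,  1.02583186e+00]), np.float64(1.3029124041003645e-17))
```

```bash
python3 - <<'E'
from fk import *
o=get_obs(); Rc=q2R(o["eef_rot"]); print(o["eef_pos"],R.from_matrix(Rc.T@down(184.6)).as_rotvec())
ct=camera("top")
for n,p in dict(v1=(395,105),v2=(443,343)).items(): print(n,atz(ct,(p[0]/4.28+325,p[1]/4.28+165),.07))
# rack end plate top corner & fridge front edge
print(atz(ct,(370,137),0.0), atz(ct,(300,152),0.0))
E
```

```text
[0.42239479 0.03869969 0.2644073 ] [0.19191877 0.7993445  0.41842665]
v1 [ 0.66110976 -0.28210616  0.07      ]
v2 [ 0.55513268 -0.29859218  0.07      ]
[ 0.79186863 -0.20238413  0.        ] [ 0.76134685 -0.05827146  0.        ]
```

```bash
python3 -m inch '[{"delta_pos":[0,0,-1.5],"rotation":[0.0274,0.1142,0.0598]},{"delta_pos":[0,0,-1.5],"rotation":[0.0274,0.1142,0.0598]},{"delta_pos":[0,0,-1.5],"rotation":[0.0274,0.1142,0.0598]},{"delta_pos":[0,-2,0],"rotation":[0.0274,0.1142,0.0598]},{"delta_pos":[0,-3,0],"rotation":[0.0274,0.1142,0.0598]},{"delta_pos":[0,-3,0],"rotation":[0.0274,0.1142,0.0598]},{"delta_pos":[0,-3,0],"rotation":[0.0274,0.1142,0.0598]},{"delta_pos":[0,0,0],"rotation":[0,0,0]}]'
python3 - <<'E'
from fk import *
o=get_obs(); Rc=q2R(o["eef_rot"]); print(o["eef_pos"],o["q"],R.from_matrix(Rc.T@down(184.6)).as_rotvec(), Rc.T@(np.array([.56,-.19,.2])-o["eef_pos"]))
E
```

```text
time_s: 4.1
eef_pos: [0.4244, -0.0834, 0.2912]
eef_rot: [-0.004, -0.04, 0.999, 0.001]
wrist_force: [0.2, 0.7, -0.1]
opening: 1.001
[ 0.42442066 -0.0834434   0.2912163 ] [-4.69049936e-01 -1.96184801e-01  1.86033484e+00 -1.18541851e-03
  1.48550068e+00 -2.11993130e+00] [ 3.19954549e-03 -7.48927908e-03 -9.43615818e-05] [-0.12728615 -0.11736444  0.08989053]
```

```bash
python3 -m inch '[{"delta_pos":[-2.5,-2.3,1.8],"rotation":[0.003,-0.007,0]},{"delta_pos":[-2.5,-2.3,1.8],"rotation":[0,0,0]},{"delta_pos":[-2.5,-2.3,1.8],"rotation":[0,0,0]},{"delta_pos":[-2.5,-2.3,1.8],"rotation":[0,0,0]},{"delta_pos":[-2.5,-2.5,1.8],"rotation":[0,0,0]},{"delta_pos":[0,0,0],"rotation":[0,0,0]},{"delta_pos":[0,0,0],"rotation":[0,0,0]}]'
python3 - <<'E'
from fk import *
import pickle
o=get_obs(); c=camera("wrist"); pickle.dump((o,c),open("w2.pkl","wb")); Rc=q2R(o["eef_rot"]); print(o["eef_pos"],R.from_matrix(Rc.T@down(184.6)).as_rotvec())
cv2.imwrite("pics/w2.png",c["color"][:,:,::-1])
T=wT(o,c)
for p in [(.6372,-.1892,.055),(.5575,-.1958,.055)]: print(proj(c,p,T))
E
```

```text
time_s: 4.8
eef_pos: [0.5565, -0.1875, 0.2026]
eef_rot: [0.003, -0.041, 0.999, 0.001]
wrist_force: [-0.6, 0.1, 0.3]
opening: 1.003
[ 0.55647208 -0.18745954  0.20261061] [0.0017294  0.00524511 0.00094624]
[313.91833217 312.11550174]
[312.80989732 226.29605171]
```

View pics/w2.png

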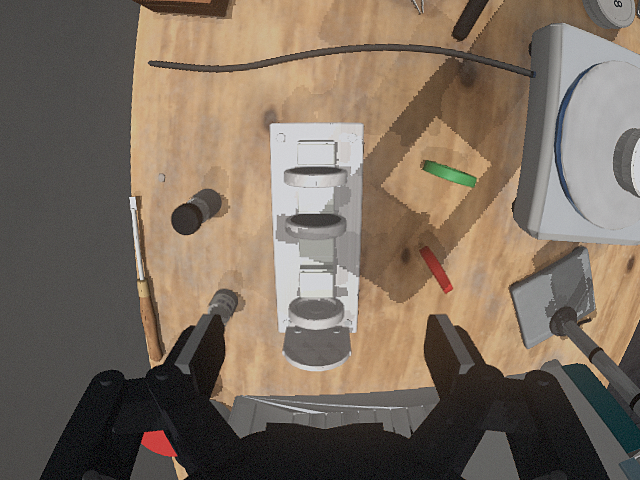

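```bash
python3 - <<'E'
import cv2
a=cv2.imread("pics/w2.png")[110:380,250:380]; cv2.imwrite("pics/w2z.png",cv2.resize(a,None,fx=4.4,fy=2.2*1.0,interpolation=cv2.INTER_CUBIC)); 
a=cv2.imread("pics/w2.png")[255:375,260:380]; cv2.imwrite("pics/w2y.png",cv2.resize(a,None,fx=5,fy=5,interpolation=cv2.INTER_CUBIC))
E
```

```text
(no output)
```

View pics/w2y.png

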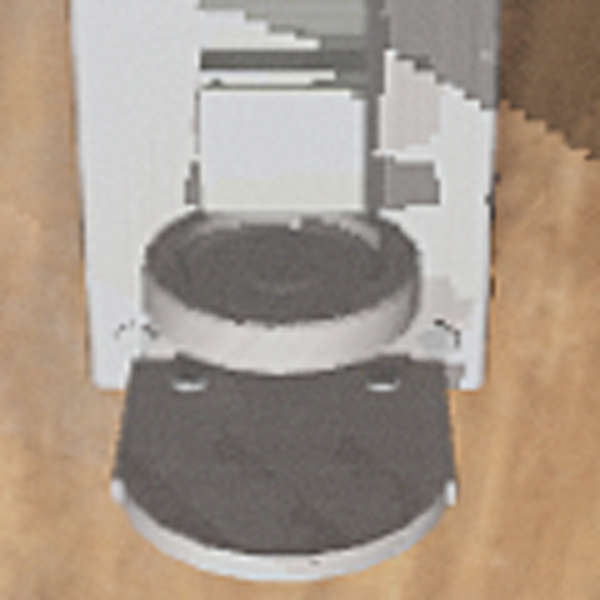

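```bash
python3 - <<'E'
from fk import *
import pickle
o,c=pickle.load(open("w2.pkl","rb"));T=wT(o,c)
P=atz(c,(315.8,312),.055,T); print(P)
# other pellets' rims and rack yaw: foot long edges in w2 (left 271..; right 362): corners
for uv in [(272,124),(363,124),(357,332),(278,332)]: print(atz(c,uv,.011,T))
w=[atz(c,(260+u/5,255+v/5),.055,T) for u,v in [(140,283),(418,283)]]; print(np.linalg.norm(w[0]-w[1]))
E
```

```text
[ 0.63693844 -0.18752954  0.055     ]
[ 0.47860056 -0.23939334  0.011     ]
[ 0.47232331 -0.15889395  0.011     ]
[ 0.68371085 -0.14103894  0.011     ]
[ 0.69077689 -0.22495978  0.011     ]
0.04984954844982214
```

```bash
python3 -m inch '[{"delta_pos":[-2.7,-0.2,2],"rotation":[0.002,0.005,0.001]},{"delta_pos":[-2.7,-0.2,2],"rotation":[0,0,0]},{"delta_pos":[-2.7,-0.3,2],"rotation":[0,0,0]},{"delta_pos":[0,0,2],"rotation":[0,0,0]},{"delta_pos":[0,0,0],"rotation":[0,0,0]},{"delta_pos":[0,0,0],"rotation":[0,0,0]}]'
python3 - <<'E'
from fk import *
import pickle
o=get_obs(); c=camera("wrist"); Rc=q2R(o["eef_rot"]); print(o["eef_pos"],R.from_matrix(Rc.T@down(184.5)).as_rotvec(), "to goal cm",100*Rc.T@(np.array([.638,-.188,.032])-o["eef_pos"]))
cv2.imwrite("pics/w3.png",c["color"][:,:,::-1])
T=wT(o,c)
for p in [(.638,-.188,.055)]: print(proj(c,p,T))
E
```

```text
time_s: 5.45
eef_pos: [0.638, -0.1879, 0.1262]
eef_rot: [0.002, -0.04, 0.999, -0.001]
wrist_force: [0.0, -0.6, -0.2]
opening: 0.997
[ 0.63801107 -0.18794506  0.12618771] [-0.00261111  0.00341431  0.00163567] to goal cm [0.03368168 0.01923233 9.41869307]
[323.42634134 261.50497974]
```

View pics/w3.png

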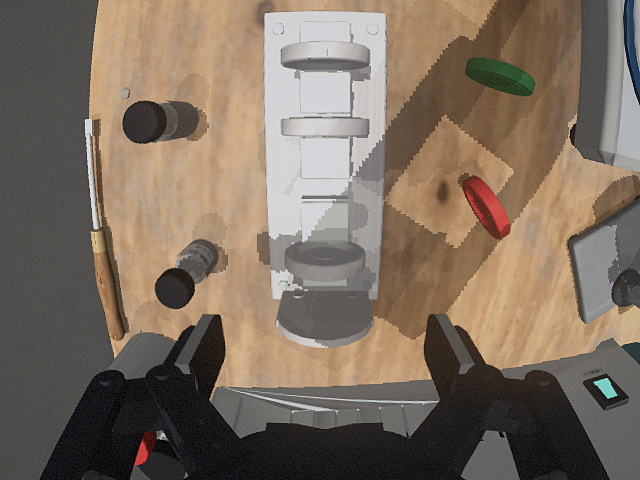

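```bash
python3 -m inch '[{"delta_pos":[0,0,2],"rotation":[-0.002,0.003,0.001]},{"delta_pos":[0,0,2],"rotation":[0,0,0]},{"delta_pos":[0,0,2],"rotation":[0,0,0]},{"delta_pos":[0,0,1.5],"rotation":[0,0,0]},{"delta_pos":[0,0,1.2],"rotation":[0,0,0]},{"delta_pos":[0,0,0.7],"rotation":[0,0,0]},{"delta_pos":[0,0,0],"rotation":[0,0,0]},{"delta_pos":[0,0,0],"rotation":[0,0,0]}]'
python3 - <<'E'
from fk import *
o=get_obs(); c=camera("wrist"); Rc=q2R(o["eef_rot"]); print(o["eef_pos"],o["wrist_force"])
cv2.imwrite("pics/w4.png",c["color"][:,:,::-1])
E
```

```text
time_s: 6.3
eef_pos: [0.6387, -0.1889, 0.0315]
eef_rot: [0.0, -0.039, 0.999, -0.0]
wrist_force: [0.1, 0.2, 1.0]
opening: 1.002
[ 0.63867413 -0.18892223  0.03148899] [0.06186148 0.1547408  0.9916575 ]
```

View pics/w4.png

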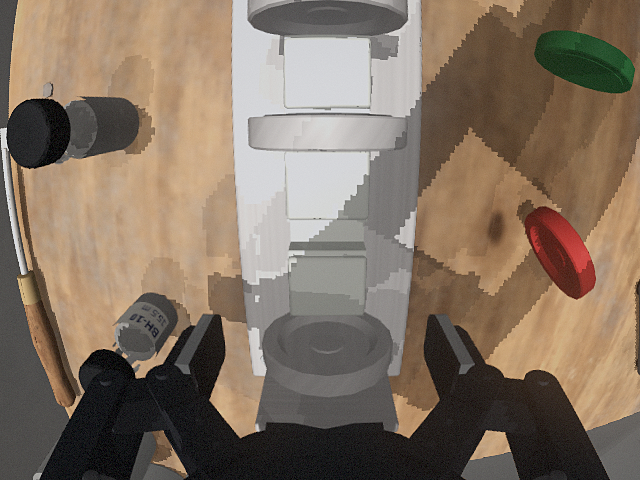

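```bash
python3 -m inch '[{"delta_pos":[0,0,0],"rotation":[0,0,0]},{"delta_pos":[0,0,0],"rotation":[0,0,0]},{"delta_pos":[0,0,0],"rotation":[0,0,0]},{"delta_pos":[0,0,0],"rotation":[0,0,0]},{"delta_pos":[0,0,0],"rotation":[0,0,0]},{"delta_pos":[0,0,0],"rotation":[0,0,0]},{"delta_pos":[0,0,0],"rotation":[0,0,0]},{"delta_pos":[0,0,0],"rotation":[0,0,0]}]' 2
python3 - <<'E'
from fk import *
o=get_obs(); c=camera("wrist"); print(o["eef_pos"],o["wrist_force"],o["opening"]*85.4)
cv2.imwrite("pics/w5.png",c["color"][:,:,::-1])
E
```

```text
time_s: 7.15
eef_pos: [0.6388, -0.189, 0.0318]
eef_rot: [0.001, -0.039, 0.999, -0.0]
wrist_force: [-0.5, 0.2, 5.2]
opening: 0.57
[ 0.63880884 -0.18897553  0.03184756] [-0.5248744   0.22283578  5.228262  ] 48.68186824742861
```

View pics/w5.png

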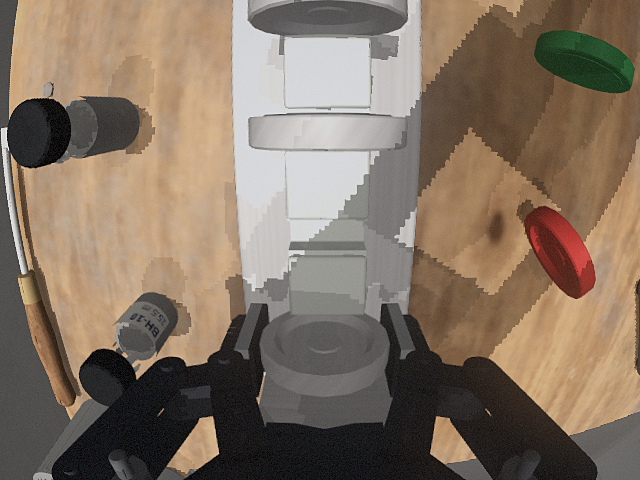

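```bash
python3 -m inch '[{"delta_pos":[0,0,-0.5],"rotation":[0,0,0]},{"delta_pos":[0,0,-1],"rotation":[0,0,0]},{"delta_pos":[0,0,-1],"rotation":[0,0,0]},{"delta_pos":[0,0,-1.5],"rotation":[0,0,0]},{"delta_pos":[0,0,-1.5],"rotation":[0,0,0]},{"delta_pos":[0,0,-1.5],"rotation":[0,0,0]},{"delta_pos":[0,0,-1.5],"rotation":[0,0,0]},{"delta_pos":[0,0,-0.5],"rotation":[0,0,0]},{"delta_pos":[0,0,0],"rotation":[0,0,0]},{"delta_pos":[0,0,0],"rotation":[0,0,0]}]'
python3 - <<'E'
from fk import *
o=get_obs(); c=camera("wrist"); print(o["eef_pos"],o["wrist_force"],o["opening"]*85.4)
cv2.imwrite("pics/w6.png",c["color"][:,:,::-1])
E
```

```text
time_s: 8.2
eef_pos: [0.6379, -0.1885, 0.1205]
eef_rot: [-0.0, -0.039, 0.999, 0.0]
wrist_force: [0.3, -0.3, -1.2]
opening: 0.569
[ 0.63789498 -0.18850194  0.12050785] [ 0.32218665 -0.25577996 -1.21097326] 48.629909554734155
```

View pics/w6.png

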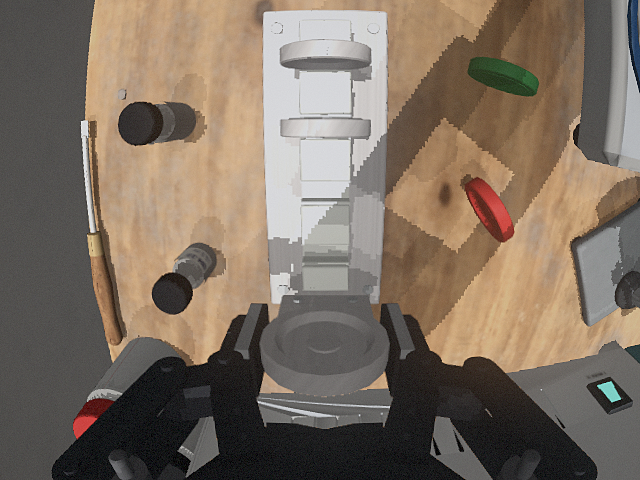

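```bash
python3 -m inch '[{"delta_pos":[1,0.1,-1.5],"rotation":[0,0,0]},{"delta_pos":[2,0.2,-1.5],"rotation":[0,0,0]},{"delta_pos":[3,0.3,-1.5],"rotation":[0,0,0]},{"delta_pos":[3,0.3,-1.5],"rotation":[0,0,0]},{"delta_pos":[3,0.3,-1],"rotation":[0,0,0]},{"delta_pos":[3,0.3,0],"rotation":[0,0,0]},{"delta_pos":[3,0.3,0],"rotation":[0,0,0]},{"delta_pos":[2,0.2,0],"rotation":[0,0,0]},{"delta_pos":[1,0,0],"rotation":[0,0,0]},{"delta_pos":[0,0,0],"rotation":[0,0,0]}]'
python3 - <<'E'
from fk import *
o=get_obs(); Rc=q2R(o["eef_rot"]); Rh=hold(); print(o["eef_pos"],o["opening"]*85.4,o["q"])
tcp=FOC-.005*XL+Rh[:,2]*.0232; print("hold tcp",tcp,"pre",tcp-.08*XL)
print(R.from_matrix(Rc.T@Rh).as_rotvec(), ik(tcp,Rh,np.array([-.55,-.27,2.19,.43,1.08,-2.87]))[0], ik(tcp-.08*XL,Rh,np.array([-.55,-.27,2.19,.43,1.08,-2.87])))
print("yaw part",np.degrees(np.arctan2(Rc[1,0],Rc[0,0])))
E
```

```text
time_s: 9.25
eef_pos: [0.4266, -0.1851, 0.1906]
eef_rot: [-0.0, -0.039, 0.999, 0.0]
wrist_force: [-0.3, -0.4, -0.2]
opening: 0.569
[ 0.42657762 -0.18509999  0.19059849] 48.62371871459241 [-6.65292483e-01 -2.74469699e-02  1.91593129e+00 -3.40244326e-04
  1.25359972e+00 -2.31323197e+00]
hold tcp [ 0.47194906 -0.01058613  0.18508094] pre [ 0.41070368 -0.05035934  0.1524145 ]
[-0.10464027 -0.41236392 -0.49133296] [-0.54342955 -0.26709611  2.19116819  0.43301218  1.06678382 -2.87303608] (array([-0.7533126 , -0.37116859,  2.33546705,  0.45734023,  1.1149691 ,
       -3.09136095]), np.float64(1.5088963984282366e-25))
yaw part -175.5739357640954
```

```bash
python3 -m inch '[{"delta_pos":[-0.3,1.5,0.2],"rotation":[0,0,0]},{"delta_pos":[-0.6,2.7,0.3],"rotation":[0,0,0]},{"delta_pos":[-0.6,2.7,0.3],"rotation":[0,0,0]},{"delta_pos":[-0.6,2.7,0.3],"rotation":[0,0,0]},{"delta_pos":[-0.6,2.7,0.3],"rotation":[0,0,0]},{"delta_pos":[-0.5,2.2,0.3],"rotation":[0,0,0]},{"delta_pos":[-0.2,1.3,0.1],"rotation":[0,0,0]}]'
python3 -m inch '[{"delta_pos":[0,0,0],"rotation":[-0.013,-0.052,-0.061]},{"delta_pos":[0,0,0],"rotation":[-0.013,-0.052,-0.061]},{"delta_pos":[0,0,0],"rotation":[-0.013,-0.052,-0.061]},{"delta_pos":[0,0,0],"rotation":[-0.013,-0.052,-0.061]},{"delta_pos":[0,0,0],"rotation":[-0.013,-0.052,-0.061]},{"delta_pos":[0,0,0],"rotation":[-0.013,-0.052,-0.061]},{"delta_pos":[0,0,0],"rotation":[-0.013,-0.052,-0.061]},{"delta_pos":[0,0,0],"rotation":[-0.013,-0.048,-0.064]},{"delta_pos":[0,0,0],"rotation":[0,0,0]},{"delta_pos":[0,0,0],"rotation":[0,0,0]}]'
python3 - <<'E'
from fk import *
o=get_obs(); Rc=q2R(o["eef_rot"]); Rh=hold(); print(o["eef_pos"],o["opening"]*85.4,o["q"])
tcp=FOC-.005*XL+Rh[:,2]*.0232
print(R.from_matrix(Rc.T@Rh).as_rotvec(), "cm",100*Rc.T@(tcp-o["eef_pos"]))
c=camera("wrist"); cv2.imwrite("pics/w7.png",c["color"][:,:,::-1])
c=camera("scene"); cv2.imwrite("pics/s7.png",cv2.resize(c["color"][130:330,170:390],None,fx=3,fy=3,interpolation=cv2.INTER_CUBIC)[:,:,::-1])
E
```

```text
time_s: 9.95
eef_pos: [0.4493, -0.0223, 0.1723]
eef_rot: [-0.0, -0.04, 0.999, 0.0]
wrist_force: [-0.5, -0.2, -0.4]
opening: 0.569
time_s: 10.95
eef_pos: [0.449, -0.0252, 0.173]
eef_rot: [0.2, -0.277, 0.938, 0.058]
wrist_force: [-0.5, 0.5, -0.7]
opening: 0.568
[ 0.44903089 -0.02522983  0.17296102] 48.517781722589575 [-0.61361818 -0.25820439  2.21475572  0.44569628  1.0631683  -2.9540457 ]
[-0.00249868 -0.00160331 -0.0013186 ] cm [-2.97749315e+00 -1.61579525e-02 -5.67089585e-04]
```

View pics/w7.png

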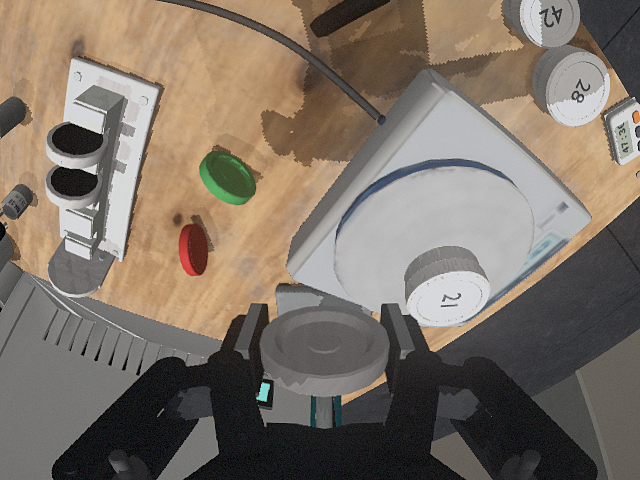

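View pics/s7.png

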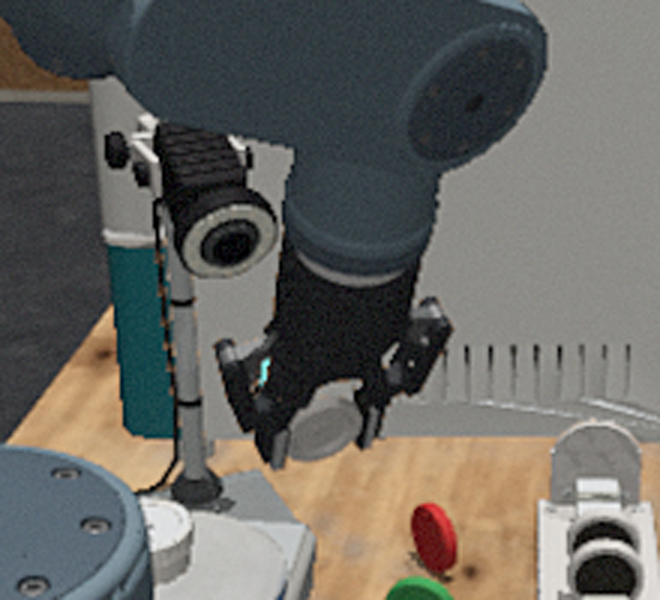

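```bash
python3 - <<'E'
from fk import *
c=camera("wrist"); T=c["T_tool_cam"]
cv2.imwrite("pics/w7z.png",cv2.resize(c["color"][290:410,250:400],None,fx=5,fy=5,interpolation=cv2.INTER_CUBIC)[:,:,::-1])
for ph in (-8,-4,0,4,8):
    M=Ry(np.radians(ph)); C=np.array([0,0,-.0232])
    print(ph,[((proj(c,C+M@np.array(v),T)-[250,290])*5).round().tolist() for v in [(.0045,0,.025),(.0045,0,-.025),(-.0045,0,-.025),(.0045,.025,0),(.0045,-.025,0),(.001,0,.015)]])
E
```

```text
-8 [[356.0, 128.0], [351.0, 414.0], [352.0, 526.0], [675.0, 245.0], [34.0, 244.0], [356.0, 210.0]]
-4 [[356.0, 112.0], [352.0, 439.0], [352.0, 544.0], [676.0, 247.0], [34.0, 246.0], [356.0, 199.0]]
0 [[356.0, 96.0], [352.0, 462.0], [352.0, 560.0], [676.0, 249.0], [33.0, 248.0], [356.0, 189.0]]
4 [[356.0, 81.0], [352.0, 484.0], [353.0, 574.0], [677.0, 251.0], [32.0, 250.0], [356.0, 179.0]]
8 [[356.0, 67.0], [352.0, 505.0], [353.0, 586.0], [677.0, 254.0], [32.0, 253.0], [355.0, 170.0]]
```

View pics/w7z.png

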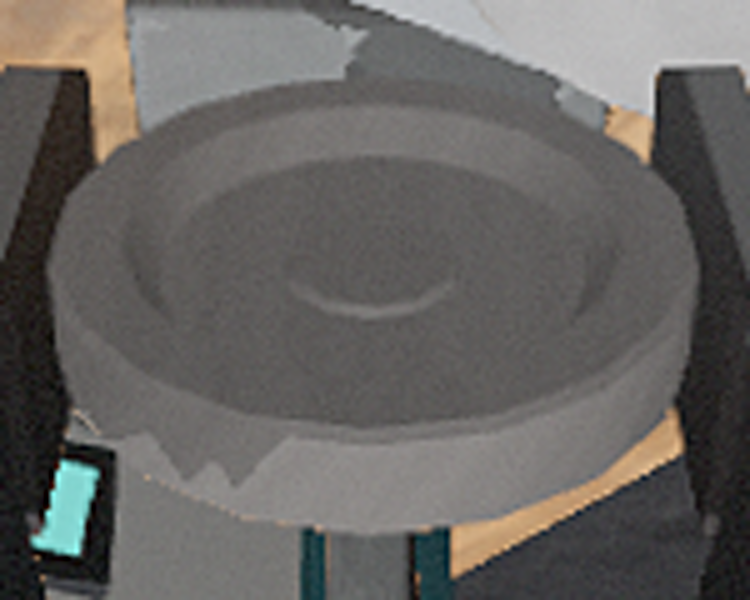

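```bash
python3 -m inch '[{"delta_pos":[-0.4,0,0],"rotation":[-0.002,-0.002,-0.001]},{"delta_pos":[-0.6,0,0],"rotation":[0,0,0]},{"delta_pos":[-0.6,0,0],"rotation":[0,0,0]},{"delta_pos":[-0.6,0,0],"rotation":[0,0,0]},{"delta_pos":[-0.5,0,0],"rotation":[0,0,0]},{"delta_pos":[-0.3,0,0],"rotation":[0,0,0]},{"delta_pos":[0,0,0],"rotation":[0,0,0]},{"delta_pos":[0,0,0],"rotation":[0,0,0]},{"delta_pos":[0,0,0],"rotation":[0,0,0]},{"delta_pos":[0,0,0],"rotation":[0,0,0]}]'
python3 - <<'E'
from fk import *
o=get_obs(); Rc=q2R(o["eef_rot"]); Rh=hold(); print(o["eef_pos"],o["opening"]*85.4,o["q"])
tcp=FOC-.005*XL+Rh[:,2]*.0232; T0=np.eye(4)
print(R.from_matrix(Rc.T@Rh).as_rotvec(), "cm",100*Rc.T@(tcp-o["eef_pos"]))
cs=camera("scene"); cv2.imwrite("pics/s8.png",cv2.resize(cs["color"][170:320,200:400],None,fx=4,fy=4,interpolation=cv2.INTER_CUBIC)[:,:,::-1])
ct=camera("top"); cv2.imwrite("pics/t8.png",cv2.resize(ct["color"][120:320,130:400],None,fx=2.9,fy=2.9,interpolation=cv2.INTER_CUBIC)[:,:,::-1])
back=FOC-.0095*XL
print("expected back centre scene",(proj(cs,back)-[200,170])*4,"top",(proj(ct,back)-[130,120])*2.9, "lens scene",(proj(cs,LENS)-[200,170])*4)
E
```

```text
time_s: 12.1
eef_pos: [0.4717, -0.0101, 0.1851]
eef_rot: [0.201, -0.279, 0.937, 0.059]
wrist_force: [-1.3, -0.1, -0.1]
opening: 0.568
[ 0.47166216 -0.01008737  0.18507101] 48.49680017267107 [-0.54372557 -0.22450041  2.16275455  0.43802638  1.05360098 -2.88289294]
[-5.64442878e-05  1.48489914e-03  1.91637366e-03] cm [ 0.00253389 -0.05745062 -0.00217415]
expected back centre scene [282.29699093 363.17486887] top [400.93317103 504.50536008] lens scene [185.15068348 164.12602637]
```

View pics/s8.png

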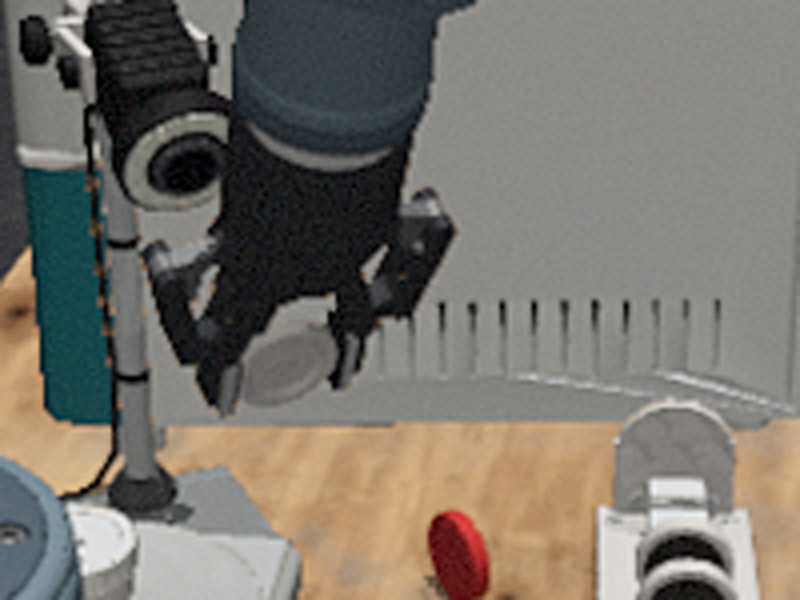

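View pics/t8.png

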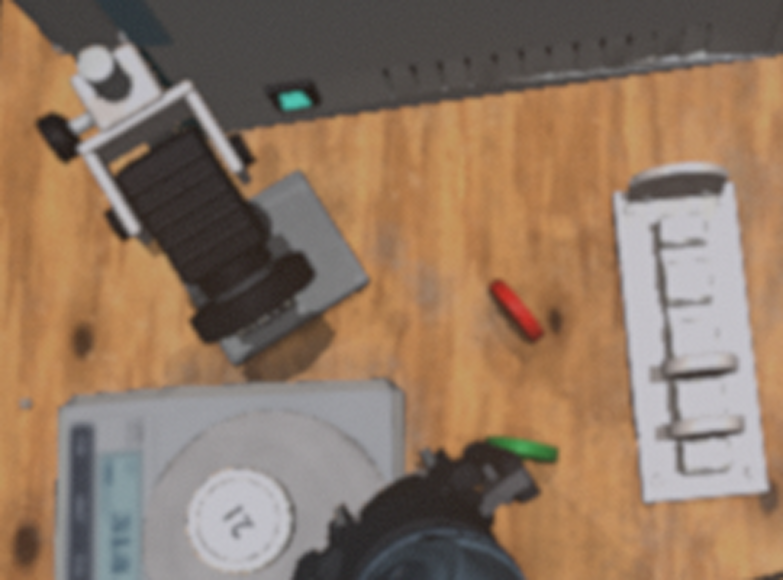

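```bash
python3 -m inch '[{"delta_pos":[0,0,0],"rotation":[0,0,0]},{"delta_pos":[0,0,0],"rotation":[0,0,0]},{"delta_pos":[0,0,0],"rotation":[0,0,0]},{"delta_pos":[0,0,0],"rotation":[0,0,0]},{"delta_pos":[0,0,0],"rotation":[0,0,0]},{"delta_pos":[0,0,0],"rotation":[0,0,0]}]'
python3 - <<'E'
from fk import *
from bench import hand_in
o=get_obs(); print(o["eef_pos"],o["opening"],np.abs(o["dq"]).max(),o["wrist_force"])
c=camera("wrist"); cv2.imwrite("pics/w9.png",c["color"][:,:,::-1])
E
```

```text
time_s: 12.8
eef_pos: [0.4718, -0.01, 0.1852]
eef_rot: [0.201, -0.279, 0.937, 0.059]
wrist_force: [-0.1, -0.2, -0.1]
opening: 0.573
[ 0.4717884  -0.00996061  0.18515949] 0.5731374375032483 0.0010380588745991987 [-0.14462931 -0.18373929 -0.10419198]
```

View pics/w9.png

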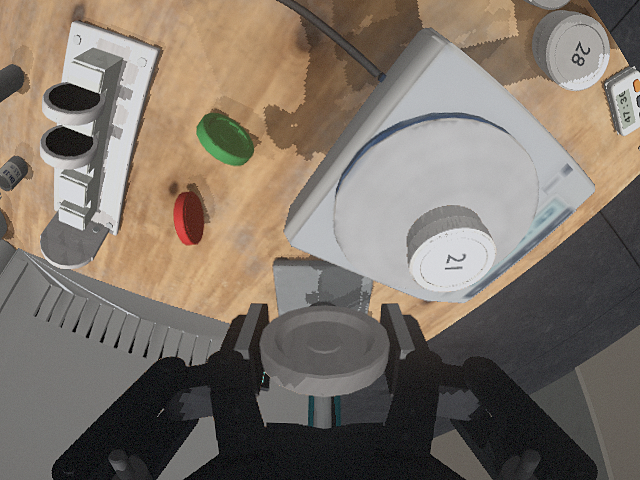

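The pellet is held unchanged in the pads (centre about 324, 345) with its back towards the wrist camera. The other two still stand in the rack with their dark faces away from the plate (74, 102 and 68, 145). The arm is at rest.

```bash
python3 -c "
from bench import hand_in
print(hand_in())"
```

```text
the job is handed in; nothing more can be done
None
```

I lifted the pellet in the slot nearest the end plate, the only one showing its hollow back to the open end, out by its rim. It is now held in front of the inspection camera, and I handed the job in at about 12.9 s; no verdict is reported.

**Lens position:** I measured the lens at (0.560, 0.046, 0.257) m, azimuth 33°, tilted down 24°. The wrist and scene camera rays agreed to 0.9 mm. The azimuth readings from the foot, column and ring light ranged from 32° to 33°.

**Last checks:**
- **Position:** the tool was within 0.6 mm and 0.15° of the computed hold pose. In the scene view the pellet's back sat about 2 px (roughly 3.5 mm) from where it should be, and the gripper hides part of it.
- **Squareness:** just before the last 3 cm forward move, the wrist view put the pellet within about 1° of square in the grip.
- **Stillness and grip:** joint speeds were about 0.001 rad/s, and the fingers were stopped on the pellet at an opening of about 49 mm.
- **Other pellets and vials:** the other two pellets look undisturbed. I steered clear of the vials, but did not measure them again at the end.

**Off plan:** during the early look at the lens, joint 6 reached the edge of its range (-3.117 of -3.12) and the tilt was cut short. I finished with it at -2.88. The pressed face was never seen directly, because it points away from all three cameras; I inferred its direction from the visible hollow back.

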